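# Bring the green sprinkles to the cake table's caddy

## Task

Press the push key of the slot that holds the green-capped sprinkles tube all the way down to lift the tube out of the wooden block, then move the tube to the blue caddy and push it fully home in the one well whose cork disc gives way (the other two are jammed and look the same, so find it by feel). Leave the red and yellow tubes down in their slots and the cakes and other things on the table where they are, never tip the green tube over, and let go of it at the end.

Things in the scene. Friction and masses are not known exactly. Their poses are not given: they have to be found in the camera images.
- tube_green: Upright closed sprinkles tube, white body with a green cap, 24 mm diameter, 86 mm long, foot chamfered 3 mm, about 40 to 85 g; origin at the centre of the foot, z along the tube to its cap. Starts in any slot of the block, sunk flush with its deck, so fingers cannot grasp it. This is the one wanted.
- tube_red: Upright closed sprinkles tube, white body with a red cap, 24 mm diameter, 86 mm long, foot chamfered 3 mm, about 40 to 85 g; origin at the centre of the foot, z along the tube to its cap. Starts in any slot of the block, sunk flush with its deck, so fingers cannot grasp it. A bystander: leave it in its slot.
- tube_yellow: Upright closed sprinkles tube, white body with a yellow cap, 24 mm diameter, 86 mm long, foot chamfered 3 mm, about 40 to 85 g; origin at the centre of the foot, z along the tube to its cap. Starts in any slot of the block, sunk flush with its deck, so fingers cannot grasp it. A bystander: leave it in its slot.
- block: Fixed brown wooden dispenser, 130 (x) by 190 (y) by 100 mm high; origin at the centre of its underside, z up. Three 27 mm slots at x = +30, y = -60, 0, +60 mm; each slot's push key stands 60 mm from it towards the block's -x. A rocker inside links them: a key going down lifts its tube by as much, and both stay where left. Key fully down: the tube stands 40 mm out of the deck.
- caddy: Fixed blue caddy, 90 (x) by 190 (y) by 85 mm high; origin at the centre of its underside, z up. Three 27 mm wells at x = 0, y = -60, 0, +60 mm. In each lies a cork disc 35 mm below the deck. One, in any well, slides down 35 mm (about 6 N, no spring, stays); the two others look alike but are jammed. A tube on an unmoved disc stands 51 mm out of the deck, one fully home 16 mm.
- slot0 (a point): Centre of the mouth of the slot at the block's y = -60 mm, level with the deck.
- key0_top (a point): Centre of the flat top of the black push key (26 mm disc on a thin steel rod) that belongs to slot0; 48 mm above the deck when up, 8 mm when down.
- key0 (a joint): Travel of the key of slot0: 0 up, 0.040 m all the way down. It goes straight down, stiff (about 6 N), no spring.
- well0 (a point): Centre of the mouth of the caddy's well at y = -60 mm, level with the deck; its rim is chamfered 2 mm. A tube fully home has its foot 70 mm below this point.
- slot1 (a point): Centre of the mouth of the slot at the block's y = 0 mm, level with the deck.
- key1_top (a point): Centre of the flat top of the black push key (26 mm disc on a thin steel rod) that belongs to slot1; 48 mm above the deck when up, 8 mm when down.
- key1 (a joint): Travel of the key of slot1: 0 up, 0.040 m all the way down. It goes straight down, stiff (about 6 N), no spring.
- well1 (a point): Centre of the mouth of the caddy's well at y = 0 mm, level with the deck; its rim is chamfered 2 mm. A tube fully home has its foot 70 mm below this point.
- slot2 (a point): Centre of the mouth of the slot at the block's y = 60 mm, level with the deck.
- key2_top (a point): Centre of the flat top of the black push key (26 mm disc on a thin steel rod) that belongs to slot2; 48 mm above the deck when up, 8 mm when down.
- key2 (a joint): Travel of the key of slot2: 0 up, 0.040 m all the way down. It goes straight down, stiff (about 6 N), no spring.
- well2 (a point): Centre of the mouth of the caddy's well at y = 60 mm, level with the deck; its rim is chamfered 2 mm. A tube fully home has its foot 70 mm below this point.
- muffin_a: Chocolate muffin in a paper case, 68 mm wide, 64 mm high; origin under its centre. Bystander.
- muffin_b: Chocolate muffin like the other, on the robot's side of the racks, 68 mm wide, 64 mm high; origin under its centre. Bystander.
- jar: Jam jar, 68 mm diameter, 90 mm high; origin under its centre. Bystander.
- mug: White mug, 80 mm diameter, 90 mm high, handle to its +y; origin under its centre. Bystander.
- water: Water bottle, 66 mm diameter, 200 mm high; origin under its centre. Bystander.
- spatula: Spatula lying flat; origin under its middle, blade towards its +x. Bystander.

How it is judged:
By the outcome, as a careful person would: the job done as asked, in the order asked, and still so for the second after the job is handed in, with the robot touching nothing.
It also fails if it takes over 64 s, if anything falls off the work surface, if the arm or the gripper's body presses on something with over 40 N, if the wrist force passes 120 N, or if a joint passes its speed limit or range.

## Robot

A 7-joint arm with a two-finger parallel gripper is mounted at the origin on the work surface. World frame = base frame: x ahead of the robot, y to its left, z up, the work surface at z = 0. Lengths are in m, angles in rad, forces in N, time in s.
With the tool pointing down it reaches from about 0.4 to 0.9 m from the base axis. Payload 5.6 kg.
Tool frame: the origin (TCP) lies midway between the tips of the shut fingers; the grasp point (between the pads) lies 19 mm behind it; z points along the fingers, y is the line along which they close (so a half turn about z gives the same grasp; the last joint's range is limited). The gripper opens to 92 mm and grips with 3 to 60 N. Pads are 20 mm wide; open, the fingers measure 128 mm over their backs; the gripper's body (75 mm by 189 mm) begins 69 mm behind the grasp point.
Start: joints at [1.271, 0.468, -0.012, 1.603, 0.006, 1.071, -0.056], TCP at [0.165, -0.629, 0.215] pointing down, gripper open.
Joint ranges: [-2.53, 2.53], [-0.31, 2.02], [-1.57, 1.55], [0.28, 2.44], [-1.29, 4.43], [0.15, 1.84], [-2.92, 2.92]. Speed limits (rad/s): [2.57, 2.57, 3.14, 3.14, 3.14, 3.14, 3.14].

## Interface

Orientations are given as a 3x3 rotation matrix whose columns are the frame's x, y, z axes.
In Python, from station import env, effector, solver, viewer, workorder, search_frame, tip_of gives the robot as it stands. Calls block until the motion is done:
- env.reach(position, orientation): joint-space move of the TCP to a pose.
- env.movel(position, frame=None, rate=0.15): straight line of the TCP; frame=None keeps the orientation; rate is the mean speed in m/s.
- env.goto_joints(angles): joint-space move.
- effector.release() and effector.grasp(squeeze=None): open the fingers fully, or close them until they stop; squeeze is the grip in N (None keeps the last).
- env.pause(seconds).
- solver.inverse_kinematics(position, orientation): joint angles nearest the present ones, or None.
- env.sense(): the state.
- viewer.read_camera(name): name is "scene" or "top"; returns (picture, depth): 400x640x3 uint8, red, green, blue; 400x640 float32, m along the optical axis (not along the pixel's ray), 0 where there is no reading.
- viewer.camera_info(name): a dict with "intrinsics" (3x3 intrinsics, pixels), "eye" and "rotation" of the camera in the world. Camera axes: x right, y up, looking along -z (the intrinsics and any distortion apply to the point x, -y, -z); pixel columns grow to the right and rows downward; lengths in m; the calibration is good to about 2 mm. A picture is of the moment at which its call begins. camera_info takes no time and is no camera call.
A pose or a line that the arm cannot do raises env.PlanningError and nothing moves.
- workorder.finish_job(): hands the job in; it is judged then, once.
Trained networks look in the newest picture that a camera, given by its name, has taken for a name from the list of things; names that differ only in an ending like _2 or _b are one class to them, and where a whole thing is asked for, a point or a joint stands for the part that bears it (a point fixed in the world has none). Each returns a list of dicts, best first, with "score" (0 to 1); they miss things now and then, are a little off and sometimes report something else, mostly with a low value. They report only what shows in the picture. A call takes as long as a camera call.
- search_frame(camera, name): "at" ([x, y, z] in m, in world coordinates, good to about 4 mm: the middle of the surface that is visible of it).
- tip_of(camera, name): "at" ([x, y, z] in m, in world coordinates, good to about 4 mm: a listed point, or the origin of a listed thing).
The state is a dict: "t": time; "joint_positions": joint angles; "joint_velocities": joint speeds; "tau": joint torques, N m; "ee_pos": TCP position; "tcp_rot": TCP orientation; "wrist_force": force on the tool from outside, world axes, zero at the start; "moment": the same for the moment, N m; "gripper_width": finger opening in m; "grasp_force": force on a finger pad.
Only numpy, scipy, OpenCV 4.12 (cv2) and the standard library are available. Lean on these libraries where they do the work, as an engineer would, in place of code of your own. Each camera call takes 0.05 s, during which the arm holds its last target. There are 200 camera calls.

## Working session

There is one attempt and no reset: what is moved stays moved. The work goes in short steps, each a Python script; the robot and the scene stay as the last script left them, time stands still between calls to the robot, and variables do not carry over. Pictures are saved under pics/ and viewed, at most 10 in all, crops included, and the job is handed in when it is done.

```bash
ls; mkdir -p pics; python3 - <<'E'
from station import env, effector, solver, viewer, workorder, search_frame, tip_of
import cv2,numpy as np
for c in ("scene","top"):
    p,d=viewer.read_camera(c); cv2.imwrite(f"pics/{c}0.png",p[:,:,::-1])
    i=viewer.camera_info(c); print(c,np.round(i["intrinsics"],1).tolist(),np.round(i["eye"],3),np.round(i["rotation"],3).tolist(),[k for k in i])
    for n in ["tube_green","tube_red","tube_yellow","block","caddy","slot0","slot1","slot2","key0_top","key1_top","key2_top","well0","well1","well2"]:
        print(n,[(np.round(r["at"],3).tolist(),round(r["score"],2)) for r in tip_of(c,n)[:3]])
s=env.sense();print(s["t"],s["wrist_force"],s["gripper_width"],np.round(s["tcp_rot"],2).tolist())
E
```

```text
pics
scene [[500.5, 0.0, 322.5], [0.0, 500.5, 199.2], [0.0, 0.0, 1.0]] [ 1.159 -0.295  1.2  ] [[0.437, -0.761, 0.48], [0.899, 0.376, -0.222], [-0.012, 0.529, 0.849]] ['intrinsics', 'eye', 'rotation']
tube_green [([0.609, 0.401, -0.004], 0.28)]
tube_red [([0.615, 0.109, 0.016], 0.49), ([0.746, 0.13, -0.001], 0.2)]
tube_yellow [([0.594, 0.163, -0.004], 0.19)]
block [([0.592, 0.166, -0.002], 0.8)]
caddy [([0.509, -0.193, 0.003], 0.83)]
slot0 [([0.621, 0.224, 0.101], 0.97), ([0.613, 0.107, 0.098], 0.77), ([0.616, 0.16, 0.104], 0.66)]
slot1 [([0.621, 0.224, 0.101], 0.97), ([0.613, 0.107, 0.098], 0.77), ([0.616, 0.16, 0.104], 0.66)]
slot2 [([0.621, 0.224, 0.101], 0.97), ([0.613, 0.107, 0.098], 0.77), ([0.616, 0.16, 0.104], 0.66)]
key0_top [([0.555, 0.106, 0.149], 0.65)]
key1_top [([0.559, 0.173, 0.15], 0.62)]
key2_top [([0.559, 0.229, 0.146], 0.53)]
well0 [([0.507, -0.196, 0.082], 0.83), ([0.496, -0.14, 0.086], 0.64), ([0.518, -0.256, 0.086], 0.6)]
well1 [([0.507, -0.196, 0.082], 0.83), ([0.496, -0.14, 0.086], 0.64), ([0.518, -0.256, 0.086], 0.6)]
well2 [([0.507, -0.196, 0.082], 0.83), ([0
[... 816 characters left out ...]
16, 0.158, 0.104], 0.72), ([0.624, 0.222, 0.098], 0.64)]
key0_top [([0.585, 0.168, -0.002], 0.56), ([0.553, 0.113, 0.148], 0.4)]
key1_top [([0.558, 0.173, 0.149], 0.37)]
key2_top [([0.618, 0.17, 0.016], 0.73), ([0.74, 0.13, -0.006], 0.5), ([0.566, 0.231, 0.146], 0.38)]
well0 [([0.524, -0.252, 0.087], 0.83), ([0.508, -0.192, 0.084], 0.74), ([0.491, -0.136, 0.084], 0.57)]
well1 [([0.524, -0.252, 0.087], 0.83), ([0.508, -0.192, 0.084], 0.74), ([0.491, -0.136, 0.084], 0.57)]
well2 [([0.524, -0.252, 0.087], 0.83), ([0.508, -0.192, 0.084], 0.74), ([0.491, -0.136, 0.084], 0.57)]
1.5 [ 0.35836637  0.28908937 -0.51584875] 0.0917430085348612 [[0.97, 0.25, -0.0], [0.25, -0.97, -0.0], [-0.0, 0.0, -1.0]]
```

View pics/scene0.png

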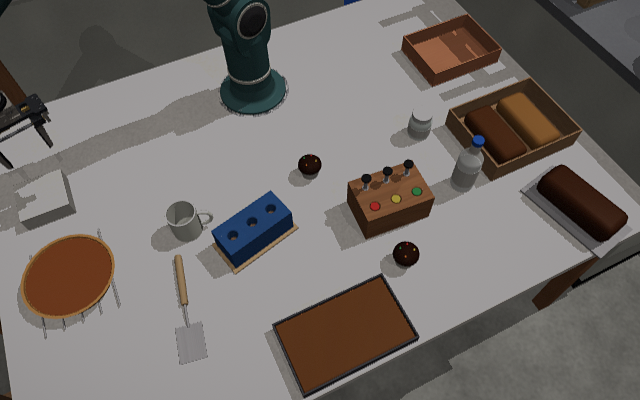

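View pics/top0.png

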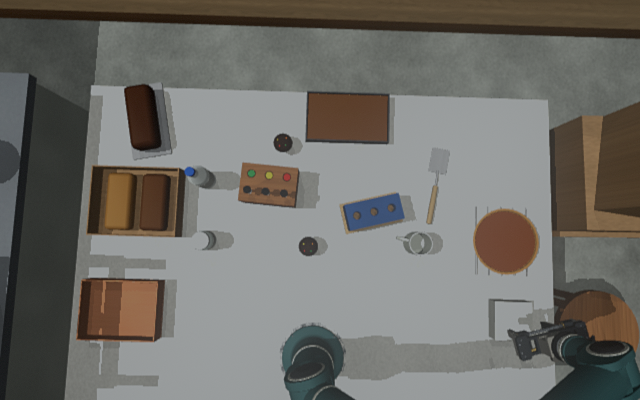

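The green tube is in slot2 (+y end): it shows at scene (417,191) and top (251,173), with yellow in the middle and red at -y. The caddy wells are at top (360,215), (375,212) and (391,208). Next I fit both racks from the detections plus colour centroids, then press key2.

```bash
cat > h.py <<'E'
from station import env, effector, solver, viewer, workorder, search_frame, tip_of
import cv2, numpy as np
from scipy.optimize import least_squares
def ray(c,u,v,z):
    i=viewer.camera_info(c); K=i["intrinsics"]; n=np.linalg.inv(K)@[u,v,1]
    d=np.array(i["rotation"])@[n[0],-n[1],-n[2]]; e=np.array(i["eye"])
    return (e+d*(z-e[2])/d[2])[:2]
def pix(c,P):
    i=viewer.camera_info(c); q=np.array(i["rotation"]).T@(np.array(P)-i["eye"])
    h=i["intrinsics"]@[q[0],-q[1],-q[2]]; return h[:2]/h[2]
def fit(model,pts,x0):
    M=np.array(model); P=np.array(pts)
    def f(p):
        c,s=np.cos(p[2]),np.sin(p[2]); return ((M@np.array([[c,s],[-s,c]])+p[:2])-P).ravel()
    r=least_squares(f,x0,loss="soft_l1",f_scale=.003); return r.x, np.round(1e3*r.fun.reshape(-1,2),1)
def R(yaw):
    a,b=np.cos(yaw),np.sin(yaw); return np.array([[a,b,0],[b,-a,0],[0,0,-1.]])
def to(p,m): 
    c,s=np.cos(p[2]),np.sin(p[2]); return np.array([p[0]+c*m[0]-s*m[1],p[1]+s*m[0]+c*m[1]])
def press(xy,z0,zmin,fmax,step=.003,rate=.05):
    """step straight down until the upward wrist force (relative to start) exceeds fmax"""
    f0=env.sense()["wrist_force"][2]; z=z0; log=[]
    while z>zmin:
        z=max(z-step,zmin); env.movel([xy[0],xy[1],z],rate=rate)
        s=env.sense(); f=s["wrist_force"]; log.append((round(z,4),round(s["ee_pos"][2],4),*np.round([f[0],f[1],f[2]-f0],1)))
        if f[2]-f0>fmax: break
    return z,log
E
python3 - <<'E'
from h import *
bp=[(.592,.166),(.588,.166),(.621,.224),(.613,.107),(.616,.160),(.555,.106),(.559,.173),(.559,.229),(.613,.107),(.616,.158),(.624,.222),(.553,.113),(.558,.173),(.566,.231)]
bm=[(0,0),(0,0),(.03,.06),(.03,-.06),(.03,0),(-.03,-.06),(-.03,0),(-.03,.06),(.03,-.06),(.03,0),(.03,.06),(-.03,-.06),(-.03,0),(-.03,.06)]
cp=[(.509,-.193),(.505,-.19),(.507,-.196),(.496,-.14),(.518,-.256),(.524,-.252),(.508,-.192),(.491,-.136)]
cm=[(0,0),(0,0),(0,0),(0,.06),(0,-.06),(0,-.06),(0,0),(0,.06)]
B,rb=fit(bm,bp,[.59,.166,-.09]); C,rc=fit(cm,cp,[.508,-.193,.28])
print("net",B.round(4),C.round(4)); 
cap=[];capm=[];hol=[];holm=[]
for c in("scene","top"):
    p=cv2.imread(f"pics/{c}0.png"); hsv=cv2.cvtColor(p,cv2.COLOR_BGR2HSV).astype(int)
    for k,h in((-1,0),(0,27),(1,60)):
        u,v=pix(c,[*to(B,(.03,.06*k)),.1]); Y,X=np.mgrid[:400,:640]
        dh=np.abs((hsv[...,0]-h+90)%180-90)
        m=(np.hypot(X-u,Y-v)<(9 if c=="scene" else 6))&(dh<(5 if k<1 else 20))&(hsv[...,1]>150)&(hsv[...,2]>110)
        cap.append(ray(c,X[m].mean()+.0,Y[m].mean(),.1));capm.append((.03,.06*k)); n=m.sum()
        u,v=pix(c,[*to(C,(0,.06*k)),.085]); m2=(np.hypot(X-u,Y-v)<(9 if c=="scene" else 6))&~((hsv[...,0]>100)&(hsv[...,0]<125)&(hsv[...,1]>150)&(hsv[...,2]>60))
        hol.append(ray(c,X[m2].mean(),Y[m2].mean(),.085));holm.append((0,.06*k)); print(c,k,n,m2.sum(),cap[-1].round(4),hol[-1].round(4))
B2,r=fit(capm,cap,B);print("caps",B2.round(4),r.tolist())
C2,r=fit(holm,hol,C);print("holes",C2.round(4),r.tolist())
E
```

```text
net [ 0.5881  0.167  -0.0905] [ 0.5073 -0.1943  0.2336]
scene -1 55 80 [0.6134 0.1046] [ 0.5242 -0.2528]
scene 0 56 75 [0.6187 0.1641] [ 0.5094 -0.195 ]
scene 1 20 70 [0.6209 0.2248] [ 0.4945 -0.137 ]
top -1 31 114 [0.6139 0.1054] [ 0.521  -0.2526]
top 0 0 112 [nan nan] [ 0.5071 -0.1945]
top 1 0 112 [nan nan] [ 0.4935 -0.1358]<stdin>:15: RuntimeWarning: Mean of empty slice.
  ret = ret.dtype.type(ret / rcount)
Traceback (most recent call last):
  File "h.py", line 15, in fit
    r=least_squares(f,x0,loss="soft_l1",f_scale=.003); return r.x, np.round(1e3*r.fun.reshape(-1,2),1)
ValueError: Residuals are not finite in the initial point.
```

```bash
cat >> h.py <<'E'
B=np.array([.588,.1666,-.08]); C=np.array([.508,-.1947,.245])
E
python3 - <<'E'
from h import *
k=to(B,(-.03,.06)); print(k)
effector.grasp(10)
env.reach([*k,.22],R(B[2])); print(env.sense()["t"])
env.movel([*k,.155],rate=.15); s=env.sense(); print(s["t"],s["ee_pos"],s["wrist_force"])
z,l=press(k,.155,.14,3); print(l)
env.movel([*k,.114],rate=.08); print(env.sense()["wrist_force"])
z,l=press(k,.114,.098,15,step=.002); print(l,env.sense()["t"])
p,d=viewer.read_camera("scene"); cv2.imwrite("pics/s1.png",cv2.resize(p[120:260,320:480,::-1],None,fx=4,fy=4))
E
```

```text
[0.56289083 0.22880554]
6.1417
6.725 [0.56316306 0.22910894 0.15540868] [ 0.08717441 -0.66839078  0.96007504]
[(0.152, np.float64(0.1527), np.float64(-0.3), np.float64(-0.3), np.float64(-0.6)), (0.149, np.float64(0.1489), np.float64(0.7), np.float64(0.0), np.float64(-0.4)), (0.146, np.float64(0.1461), np.float64(0.3), np.float64(0.1), np.float64(0.6)), (0.143, np.float64(0.1431), np.float64(0.7), np.float64(0.4), np.float64(1.7)), (0.14, np.float64(0.14), np.float64(-0.1), np.float64(0.1), np.float64(0.9))]
[-0.13298608  0.53324442  0.4108956 ]
[(0.112, np.float64(0.112), np.float64(-0.4), np.float64(1.3), np.float64(-0.1)), (0.11, np.float64(0.1102), np.float64(-0.4), np.float64(-0.3), np.float64(3.5)), (0.108, np.float64(0.1085), np.float64(-2.4), np.float64(-2.0), np.float64(5.7)), (0.106, np.float64(0.1083), np.float64(-6.6), np.float64(-3.8), np.float64(18.0))] 9.45
```

View pics/s1.png

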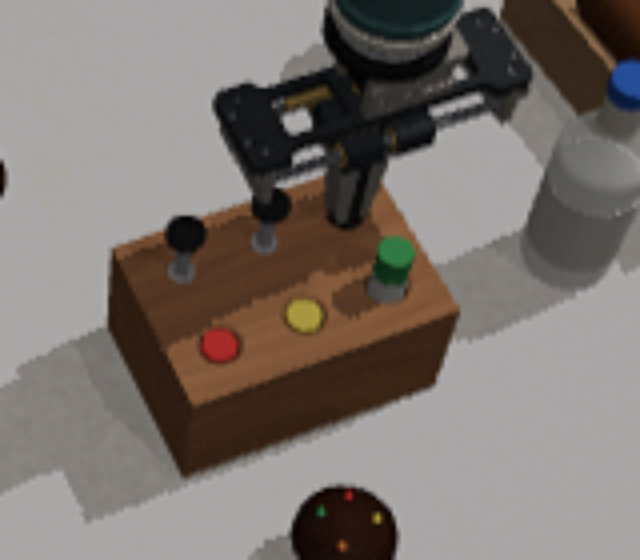

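The crop shows the key bottomed under the shut fingers and the green tube standing up, with red and yellow still flush. I'll give the key a final firm push, back off, and measure the tube's position and height.

```bash
python3 - <<'E'
from h import *
k=to(B,(-.03,.06))
z,l=press(k,.106,.103,15,step=.0015); print(l)
env.movel([*k,.20],rate=.25)
effector.release()
env.movel([k[0]-.06,k[1],.24],rate=.3)
for c in ("scene","top"):
    p,d=viewer.read_camera(c); hsv=cv2.cvtColor(p,cv2.COLOR_RGB2HSV).astype(int)
    u,v=pix(c,[*to(B,(.03,.06)),.14]); Y,X=np.mgrid[:400,:640]
    m=(np.hypot(X-u,Y-v)<12)&(abs(hsv[...,0]-62)<22)&(hsv[...,1]>100)&(hsv[...,2]>50)
    print(c,m.sum(),u,v)
    if m.sum():
        K=viewer.camera_info(c); Ki=np.linalg.inv(K["intrinsics"])
        P=np.array([np.array(K["rotation"])@((n:=Ki@[x,y,1])*[1,-1,-1]*d[y,x])+K["eye"] for x,y in zip(X[m],Y[m]) if d[y,x]>0])
        t=P[P[:,2]>np.percentile(P[:,2],90)-.006]; print(P[:,2].max(),np.percentile(P[:,2],[50,90]),t.mean(0),(t.min(0)+t.max(0))/2,len(t))
print(to(B,(.03,.06)),env.sense()["t"])
E
```

```text
[(0.1045, np.float64(0.1082), np.float64(-8.7), np.float64(-6.3), np.float64(9.9)), (0.103, np.float64(0.1082), np.float64(-11.2), np.float64(-7.7), np.float64(18.7))]
scene 63 418.6896041547014 182.4008167136094
0.14391315571511032 [0.1395634  0.14265318] [0.62348813 0.2233228  0.14001363] [0.62289695 0.22330641 0.14030985] 53
top 36 249.26910801643726 171.00069998963963
0.14539784526466915 [0.14036508 0.14351498] [0.621524   0.22520406 0.14122997] [0.62104345 0.2247667  0.14153206] 28
[0.62269893 0.22401066] 12.4083
```

```bash
python3 - <<'E'
from h import *
g=np.array([.6222,.2240])
env.movel([*g,.20],R(B[2]),rate=.2)
env.movel([*g,.111],rate=.15)
effector.grasp(35); s=env.sense(); print(s["t"],s["gripper_width"],s["grasp_force"],s["wrist_force"])
env.movel([*g,.18],rate=.12); s=env.sense(); print(s["wrist_force"],s["gripper_width"])
env.movel([*g,.25],rate=.2)
w=to(C,(0,.06)); print(w)
env.movel([*w,.23],R(C[2]),rate=.25)
env.movel([*w,.155],rate=.15); env.pause(.1)
p,d=viewer.read_camera("scene"); cv2.imwrite("pics/s2.png",cv2.resize(p[120:280,180:340,::-1],None,fx=3.5,fy=3.5))
z,l=press(w,.155,.112,9,step=.004)
for r in l: print(*map(float,r))
print(env.sense()["t"])
E
```

```text
14.975 0.02322292176758586 34.98736761510372 [-0.17699293 -0.2288983  -0.13731455]
[-0.80049336 -0.73593856 -1.14382392] 0.023156061076448256
[ 0.49344662 -0.13649176]
0.151 0.151 -0.3 1.2 -0.4
0.147 0.1467 -0.8 -0.2 0.4
0.143 0.1427 -0.7 -0.0 -0.8
0.139 0.1387 -0.3 0.2 -0.2
0.135 0.1347 0.4 -0.1 1.0
0.131 0.1307 0.9 0.5 -0.5
0.127 0.1267 0.4 0.8 0.0
0.123 0.1228 0.7 1.1 0.0
0.119 0.1187 0.3 -0.1 -0.2
0.115 0.1148 -0.4 -0.3 -0.0
0.112 0.1118 0.5 0.3 -0.0
21.4333
```

View pics/s2.png

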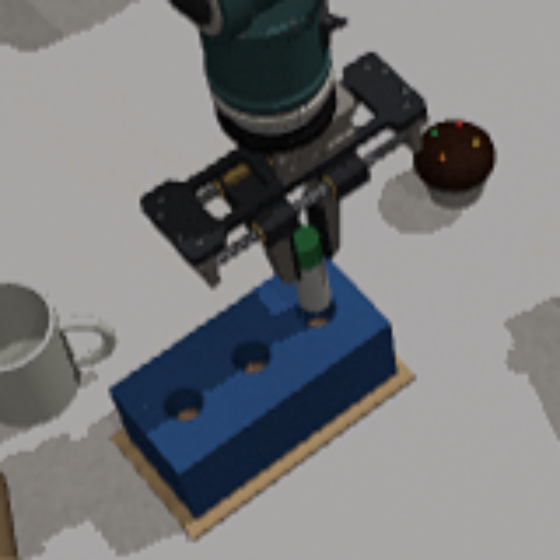

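The crop shows the upright green tube over the nearest well (well2), and it has since gone in without side force. Now I probe its disc.

```bash
python3 - <<'E'
from h import *
w=to(C,(0,.06))
z,l=press(w,.112,.088,14,step=.002)
for r in l: print(*map(float,r))
s=env.sense(); print(s["t"],s["gripper_width"],s["grasp_force"])
E
```

```text
0.11 0.1099 1.0 0.0 -0.0
0.108 0.1079 -0.0 1.1 0.4
0.106 0.1061 -0.1 0.1 1.8
0.104 0.1042 -0.4 0.7 3.9
0.102 0.1021 -0.4 1.3 4.3
0.1 0.1 0.3 0.9 3.6
0.098 0.098 0.7 -0.6 3.5
0.096 0.0959 0.8 0.5 3.5
0.094 0.0939 1.4 0.1 3.5
0.092 0.0919 1.7 0.1 2.7
0.09 0.0899 1.5 -0.5 2.8
0.088 0.088 1.5 0.0 3.0
24.4333 0.02328770959253275 34.989490527659655
```

The disc gives way at about 3.5 N, with no rise in force and no slip. I release, then push on the cap with shut fingers.

```bash
python3 - <<'E'
from h import *
w=to(C,(0,.06))
env.movel([*w,.089],rate=.05)
effector.release(); env.movel([*w,.15],rate=.2)
p,d=viewer.read_camera("scene"); cv2.imwrite("pics/s3.png",cv2.resize(p[120:280,180:340,::-1],None,fx=3.5,fy=3.5))
effector.grasp(10)
env.movel([*w,.125],rate=.15)
z,l=press(w,.125,.094,18,step=.002)
for r in l: print(*map(float,r))
print(env.sense()["t"])
E
```

```text
0.123 0.1235 -0.7 -0.4 -0.5
0.121 0.121 -0.7 -0.1 0.3
0.119 0.1189 0.1 -0.0 0.2
0.117 0.117 -0.0 0.6 1.1
0.115 0.1152 0.4 -0.5 3.8
0.113 0.1131 -0.3 -0.1 3.6
0.111 0.111 0.3 -0.7 3.5
0.109 0.109 -0.1 -0.4 2.7
0.107 0.1069 0.2 -0.5 3.1
0.105 0.1049 0.7 0.4 3.0
0.103 0.1029 0.8 0.2 2.7
0.101 0.1014 0.2 -0.2 6.9
0.099 0.1012 -0.8 -0.3 19.7
31.1917
```

View pics/s3.png

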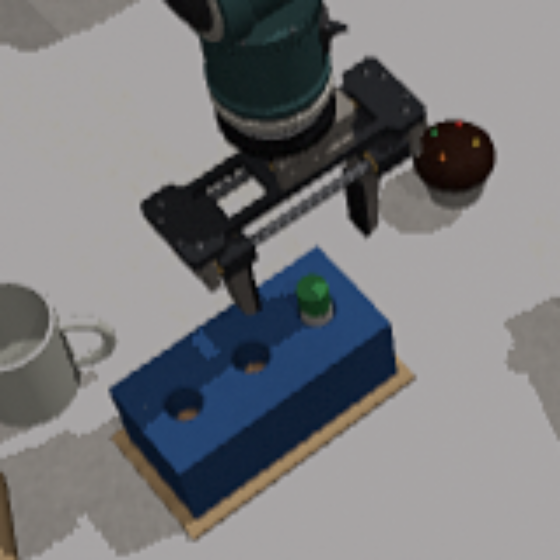

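The crop showed the tube released and upright in well2. The push then bottomed out at z = 0.1012, against 0.101 for fully home. I retreat and check.

```bash
python3 - <<'E'
from h import *
w=to(C,(0,.06))
env.movel([*w,.24],rate=.2)
env.movel([w[0]-.06,w[1]-.1,.28],rate=.2); env.pause(.3)
p,d=viewer.read_camera("scene"); cv2.imwrite("pics/s4.png",cv2.resize(p[110:290,150:470,::-1],None,fx=2.4,fy=2.4))
print(env.sense()["t"],env.sense()["wrist_force"])
E
```

```text
33.1667 [ 0.60814124 -0.51994804  0.0500453 ]
```

View pics/s4.png

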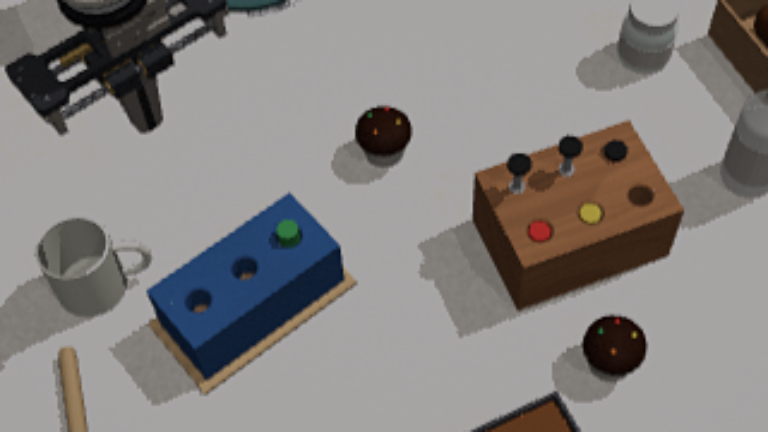

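The tube is home in well2 at crop (288,233), and key2 is down at (615,150). Red and yellow are flush, nothing else has moved, and the robot is clear.

```bash
python3 -c "
from station import workorder
print(workorder.finish_job())"
```

```text
the job is handed in; nothing more can be done
None
```

The green tube was lifted out with its key fully down, pushed fully home in well2 (the first well I tried, where the disc gave way), and released; red and yellow are still in their slots, and the job was handed in at about 33 s of the 64 s allowed.

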